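# Return the cleaned objectives to the storage rack in turret order

## Robot

A 6-joint arm with a two-finger parallel gripper is mounted at the origin on the work surface. World frame = base frame: x ahead of the robot, y to its left, z up, the work surface at z = 0. Lengths are in mm, angles in rad, forces in N, time in s.
With the tool pointing down it reaches from about 300 to 775 mm from the base axis. Payload 14.6 kg.
Tool frame: the origin (TCP) lies midway between the tips of the shut fingers; the grasp point (between the pads) lies behind it (manip.grip_depth is the z of the grasp point in the tool frame, in mm); z points along the fingers, y is the line along which they close (so a half turn about z gives the same grasp; the last joint's range is limited). The gripper opens to 94 mm and grips with 3 to 60 N. Pads are 16 mm wide; open, the fingers measure 119 mm over their backs; the gripper's body (75 mm by 177 mm) begins 78 mm behind the grasp point.
Start: joints at [-1.377, 0.3, 1.521, -0, 1.321, -0.067], TCP at [141.813, -531.393, 205.446] pointing down, gripper open.
Joint ranges: [-3.03, 3.03], [-0.79, 2.21], [0.23, 2.52], [-1.04, 4.18], [0, 3.07], [-2.55, 2.55]. Speed limits (rad/s): [2.22, 2.22, 2.57, 3.14, 3.14, 3.14].

## Interface

Orientations are given as [roll, pitch, yaw] about the fixed x, y, z axes, in that order (R = Rz(yaw) Ry(pitch) Rx(roll)).
In Python, from cell import manip gives the robot as it stands.
- The arm moves only by the tool creep_tool, called after "Emit:" as a command line: name --argument value ..., lists and objects as JSON in quotes. Schema: {"type":"object","properties":{"rows":{"type":"array","items":{"type":"array","prefixItems":[{"type":"array","items":{"type":"number"},"minItems":3,"maxItems":3},{"type":"array","items":{"type":"number"},"minItems":3,"maxItems":3}],"minItems":2,"maxItems":2},"minItems":1,"maxItems":5},"aperture":{"type":"number"},"squeeze":{"type":"number"},"only":{"type":"string"},"quiet":{"type":"boolean"},"lines":{"type":"string"}},"required":["rows"],"additionalProperties":false}. rows is a list of rows, 1 to 5 of them, each written [[dx, dy, dz], [rx, ry, rz]]: dx, dy, dz in mm, then a rotation vector rx, ry, rz in rad; each row is the pose to reach, as a shift and turn from the pose commanded when the call began, along the tool's axes at that moment; what a row does not reach only later rows make up. A row lasts 1/10 s, in which the tool goes at most 50 mm and 0.15 rad, less where a joint would pass 70% of its speed; a pose out of reach is approached as far as the arm can. aperture is the finger opening in mm, set as the call begins (left out keeps the last). The fingers move at their own pace and stop on an object; squeeze is the grip in N (left out, the last holds). Time passes only in rows, so rows that do not move let the fingers close. The tool returns the time, the measured TCP pose, the force, the opening and the grip force at its end. only (a regular expression) keeps the lines of the reply that match it, lines (a string "A,B") keeps lines A to B, and quiet returns only ok. Input that does not fit is refused with a message, and nothing moves.
- manip.read_state(): the state, without advancing time (a new reading comes with each control period).
- manip.camera(name): name is "side" or "top" or "wrist"; returns (picture, depth): 384x512x3 uint8, red, green, blue; 384x512 float32, mm along the optical axis (not along the pixel's ray), 0 where there is no reading.
- manip.camera_info(name): a dict with "K" (3x3 intrinsics, pixels), "rvec" (rotation vector, rad) and "tvec" (3), from world to camera coordinates, as OpenCV has them; the wrist camera has in their place "mount" (4x4, takes a point from camera to tool coordinates, whose origin is the TCP and whose axes are the flange's). Camera axes: x right, y down, z forward; pixel columns grow to the right and rows downward; lengths in mm; the calibration is good to about 2 mm. The wrist camera is an equidistant fisheye: a pixel r from the principal point sees the ray r / f radians off the axis. A picture is of the moment at which its call begins: read the wrist's pose just before it. camera_info takes no time and is no camera call.
- manip.sign_off(): hands the job in; it is judged then, once.
The state is a dict: "clock": time; "joints": joint angles; "qd": joint speeds; "effort": joint torques, N m; "eef_pos": TCP position; "eef_rot": TCP orientation; "wrist_force": force on the tool from outside, world axes, zero at the start; "moment": the same for the moment, N m; "finger_gap": finger opening in mm; "finger_force": force on a finger pad.
Only numpy, scipy, OpenCV 4.12 (cv2) and the standard library are available. Lean on these libraries where they do the work, as an engineer would, in place of code of your own. Each camera call takes 0.05 s, during which the arm holds its last target. There are 200 camera calls.

## Task

The four cleaned microscope objectives stand in the aluminium cleaning rack in the order of their turret positions, counted from the rack's red end. Move them all to the blue storage rack, keeping that order counted from its own red end (the one next to the red end goes next to the red end, and so on), each standing upright, nose up, on the floor of its seat. They are optics: set them down, do not drop them or knock them over.

Things in the scene. Friction and masses are not known exactly. Their poses are not given: they have to be found in the camera images.
- objective_black: loose microscope objective, black colour band, standing nose up; round, 60 mm tall, 0.10 to 0.21 kg. Origin: centre of its underside, z up its axis. Brass foot 27 mm diameter (0 to 5 mm up), silver barrel 30 mm diameter (5 to 44, grip here), coloured band 30 mm diameter (44 to 51, seen from above too), nose tapering 17 to 12 mm (51 to 60).
- objective_yellow: loose microscope objective, yellow colour band, standing nose up; round, 60 mm tall, 0.10 to 0.21 kg. Origin: centre of its underside, z up its axis. Brass foot 27 mm diameter (0 to 5 mm up), silver barrel 30 mm diameter (5 to 44, grip here), coloured band 30 mm diameter (44 to 51, seen from above too), nose tapering 17 to 12 mm (51 to 60).
- objective_green: loose microscope objective, green colour band, standing nose up; round, 60 mm tall, 0.10 to 0.21 kg. Origin: centre of its underside, z up its axis. Brass foot 27 mm diameter (0 to 5 mm up), silver barrel 30 mm diameter (5 to 44, grip here), coloured band 30 mm diameter (44 to 51, seen from above too), nose tapering 17 to 12 mm (51 to 60).
- objective_blue: loose microscope objective, blue colour band, standing nose up; round, 60 mm tall, 0.10 to 0.21 kg. Origin: centre of its underside, z up its axis. Brass foot 27 mm diameter (0 to 5 mm up), silver barrel 30 mm diameter (5 to 44, grip here), coloured band 30 mm diameter (44 to 51, seen from above too), nose tapering 17 to 12 mm (51 to 60).
- seat_black: fixed white cup seat on the cleaning rack, the one in which the black-banded objective stands at the start (all four look alike). 54 mm outside, 46 mm inside diameter, 10 mm high, floor 2 mm above its underside. Origin: centre of its underside, 8 mm above the bench; axes as the rack's.
- seat_yellow: fixed white cup seat on the cleaning rack, the one in which the yellow-banded objective stands at the start (all four look alike). 54 mm outside, 46 mm inside diameter, 10 mm high, floor 2 mm above its underside. Origin: centre of its underside, 8 mm above the bench; axes as the rack's.
- seat_green: fixed white cup seat on the cleaning rack, the one in which the green-banded objective stands at the start (all four look alike). 54 mm outside, 46 mm inside diameter, 10 mm high, floor 2 mm above its underside. Origin: centre of its underside, 8 mm above the bench; axes as the rack's.
- seat_blue: fixed white cup seat on the cleaning rack, the one in which the blue-banded objective stands at the start (all four look alike). 54 mm outside, 46 mm inside diameter, 10 mm high, floor 2 mm above its underside. Origin: centre of its underside, 8 mm above the bench; axes as the rack's.
- clean_rack: cleaning rack, aluminium with four white seats, full at the start. 276 x 64 x 8 mm bar along its y, fixed on the bench at any yaw; origin centre of underside, z up. End cheeks 22 mm high; the one at +y is red and marks position one. Seats one to four at y = +90, +30, -30, -90 mm, x = 0; their floors are 10, rims 18 mm above the bench.
- store_rack: storage rack, blue with four black seats, empty at the start. 276 x 64 x 8 mm bar along its y, fixed on the bench at any yaw; origin centre of underside, z up. End cheeks 22 mm high; the one at +y is red and marks position one. Seats one to four at y = +90, +30, -30, -90 mm, x = 0; inside diameter 46 mm, floors 10, rims 18 mm above the bench.

How it is judged:
By the outcome, as a careful person would: the job done as asked, in the order asked, and still so for the second after the job is handed in, with the robot touching nothing.
It also fails if it takes over 106 s, if anything falls off the work surface, if the arm or the gripper's body presses on something with over 40 N, if the wrist force passes 120 N, or if a joint passes its speed limit or range.

## Working session

There is one attempt and no reset: what is moved stays moved. The work goes in short steps, Python scripts to look and compute and a tool call to move; the robot and the scene stay as the last step left them, time stands still between calls to the robot, and variables do not carry over. Pictures are saved under pics/ and viewed, at most 14 in all, crops included, and the job is handed in when it is done.

```bash
ls; mkdir -p pics; python3 - <<'E'
from cell import manip
import cv2,numpy as np
print(manip.read_state(), manip.grip_depth)
for n in("top","side"):
    i=manip.camera_info(n);print(n,i)
    p,d=manip.camera(n);cv2.imwrite(f"pics/{n}0.png",p[:,:,::-1]);np.savez(f"pics/{n}0.npz",p=p,d=d)
print(manip.camera_info("wrist"))
E
```

```text
pics
{'clock': 0.0, 'joints': array([-1.37659819e+00,  3.00504034e-01,  1.52156385e+00,  1.88082255e-05,
        1.32071567e+00, -6.65897274e-02]), 'qd': array([ 0.00145271,  0.00035619,  0.00083391,  0.000417  , -0.00116844,
        0.0004685 ]), 'effort': array([-3.45092318e-03, -5.31810522e+01, -3.52736306e+01,  7.06806011e-02,
        2.43765773e-02, -9.82852157e-05]), 'eef_pos': array([ 141.77006422, -531.14490856,  204.87555893]), 'eef_rot': array([-3.14040560e+00, -9.74205646e-05,  2.60783141e-01]), 'wrist_force': array([ 0.04502916,  0.11845268, -0.331463  ]), 'moment': array([ 0.01466323, -0.02331529,  0.0063091 ]), 'finger_force': 0.0, 'finger_gap': 93.91877310948563} -18.8
top {'K': array([[468.28728549,   0.        , 260.97892484],
       [  0.        , 468.28728549, 191.56983069],
       [  0.        ,   0.        ,   1.        ]]), 'rvec': array([ 2.09115658, -2.14408526,  0.19657114]), 'tvec': array([   5.32064356,  527.0370347 , 1045.06640599])}
side {'K': array([[422.56322203,   0.        , 256.89758272],
       [  0.        , 422.56322203, 192.87186438],
       [  0.        ,   0.        ,   1.        ]]), 'rvec': array([ 2.4301784 , -0.26657215,  0.11947394]), 'tvec': array([-520.78180881,   93.55095415,  850.71363031])}
{'K': array([[297.31863964,   0.        , 259.63664678],
       [  0.        , 297.31863964, 190.39575939],
       [  0.        ,   0.        ,   1.        ]]), 'mount': array([[ 7.32407165e-04, -9.63275939e-01, -2.68512437e-01,
         7.85828433e+01],
       [ 9.99999447e-01,  9.08241056e-04, -5.30627176e-04,
         3.09371460e-01],
       [ 7.55014411e-04, -2.68511900e-01,  9.63276071e-01,
        -1.78148282e+02],
       [ 0.00000000e+00,  0.00000000e+00,  0.00000000e+00,
         1.00000000e+00]])}
```

View pics/top0.png

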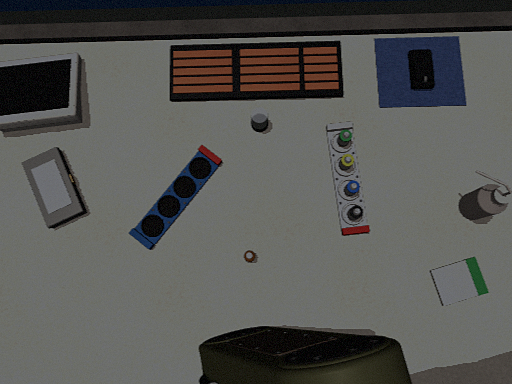

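View pics/side0.png

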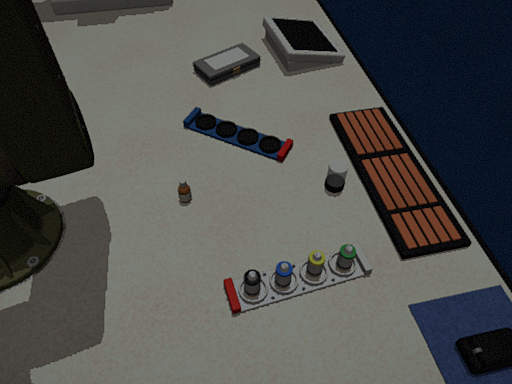

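Top view: the storage rack centre is near (175,197), with its red end at (210,155). The cleaning rack's red end is at (355,230). From that end the order is black (355,212), blue (351,187), yellow (347,160), green (345,136). The side view agrees.

```bash
cat > h.py <<'E'
import cv2,numpy as np
from cell import manip
def cam(n):
    i=manip.camera_info(n);R=cv2.Rodrigues(np.array(i["rvec"],float))[0];return i["K"],R,np.array(i["tvec"],float).ravel()
def rays(n,uv):
    K,R,t=cam(n);uv=np.atleast_2d(uv).astype(float)
    return -R.T@t,(np.c_[uv,np.ones(len(uv))]@np.linalg.inv(K).T)@R
def plane(n,uv,z):
    c,d=rays(n,uv);return c+d*((z-c[2])/d[:,2])[:,None]
def tri(uvt,uvs):
    c1,d1=rays("top",uvt);c2,d2=rays("side",uvs);d1,d2=d1[0],d2[0]
    s=np.linalg.lstsq(np.c_[d1,-d2],c2-c1,rcond=None)[0]
    a,b=c1+s[0]*d1,c2+s[1]*d2;return (a+b)/2,np.linalg.norm(a-b)
def cloud(n,d):
    v,u=np.mgrid[:384,:512];K,R,t=cam(n)
    P=np.stack([(u-K[0,2])/K[0,0]*d,(v-K[1,2])/K[1,1]*d,d],-1);return (P-t)@R
E
python3 - <<'E'
from h import *
np.set_printoptions(precision=1,suppress=True)
rois={"top":{"black":(355,212),"blue":(351,187),"yellow":(347,160),"green":(345,136)},
"side":{"black":(252,274),"blue":(284,267),"yellow":(316,257),"green":(347,250)}}
seats={"top":[(200,167),(184,187),(168,206),(152,226)],"side":[(270,145),(248,136),(226,129),(206,121)]}
hsvr={"blue":(100,130),"yellow":(22,38),"green":(45,85)}
C={}
for n in("top","side"):
    f=np.load(f"pics/{n}0.npz");p,d=f["p"],f["d"];hsv=cv2.cvtColor(p,cv2.COLOR_RGB2HSV);X=cloud(n,d)
    for k,(u,v) in rois[n].items():
        m=np.zeros(d.shape,bool);m[v-13:v+14,u-13:u+14]=1;m&=d>0
        top=m&(X[...,2]>64)&(X[...,2]<80)
        bt=m&(X[...,2]>54)&(X[...,2]<80)
        print(n,k,"nose",top.sum(),np.median(X[top],0) if top.any() else 0,"band+nose",bt.sum(),X[bt].mean(0), "maxz",X[m][:,2].max())
        if k in hsvr:
            a,b=hsvr[k];cm=m&(hsv[...,0]>=a)&(hsv[...,0]<=b)&(hsv[...,1]>110)&(hsv[...,2]>50)
            uv=np.argwhere(cm)[:,::-1].mean(0);C[n,k]=uv;print("   col",cm.sum(),uv,plane(n,uv,60)[0])
    for k,(u,v) in enumerate(seats[n]):
        m=np.zeros(d.shape,np.uint8);m[v-13:v+14,u-13:u+14]=1
        # black: low value & low saturation-ish
        dark=((p.max(-1)<45)&(m>0)).astype(np.uint8)
        cc=cv2.connectedComponentsWithStats(dark);j=cc[1][v,u];q=np.argwhere(cc[1]==j)[:,::-1].astype(np.float32)
        W=plane(n,q,16)[:,:2].astype(np.float32)
        (c,(w,h),_)=cv2.fitEllipse(cv2.convexHull(W));print(n,"seat",k+1,len(q),np.array(c),w,h,"depthz",np.median(X[v-3:v+4,u-3:u+4,2]))
    r=((hsv[...,0]<8)|(hsv[...,0]>172))&(hsv[...,1]>170)&(hsv[...,2]>70)
    cc=cv2.connectedComponentsWithStats(r.astype(np.uint8))
    for s,c in zip(cc[2][1:],cc[3][1:]):
        if s[4]>60: print(n,"red",s,plane(n,c,20)[0])
for k in hsvr: print(k,tri(C["top",k],C["side",k]))
E
```

```text
top black nose 38 [ 473.  -223.4   68.5] band+nose 137 [ 473.1 -223.5   62.9] maxz 73.90257827667634
top blue nose 45 [ 530.1 -219.8   66.9] band+nose 132 [ 531.8 -219.2   62.9] maxz 73.94097019275625
   col 83 [352.6 186.3] [ 532.1 -220.7   60. ]
top yellow nose 37 [ 595.7 -209.9   67.8] band+nose 131 [ 595.1 -209.9   62.7] maxz 73.85183545378142
   col 84 [347.  159.9] [ 595.6 -211.4   60. ]
top green nose 35 [ 655.  -208.9   68.8] band+nose 127 [ 655.  -209.2   62.8] maxz 75.35305717469119
   col 63 [345.  135.3] [ 655.8 -210.2   60. ]
top seat 1 382 [597.2 140.8] 51.79730224609375 55.09977340698242 depthz 10.387544847085337
top seat 2 394 [551.2 178.2] 52.56625747680664 55.85002899169922 depthz 9.447511816066779
top seat 3 398 [504.5 216. ] 52.52754592895508 54.876529693603516 depthz 10.059273573352355
top seat 4 405 [458.1 254.2] 51.68250274658203 54.51642990112305 depthz 10.391582409058122
top red [199 145  22  19 147] [628.9 116.1  20. ]
top red [342 226  27   9 161] [ 435.7 -228.3   20. ]
side black nose 77 [ 472.3 -225.7   69.3] band+nose 231 [ 471.9 -226.4   63.8] maxz 73.9
[... 449 characters left out ...]
212.    60. ]
side seat 1 316 [597.1 142. ] 52.205055236816406 64.82688903808594 depthz 12.002412745678368
side seat 2 303 [550.8 180.1] 52.713645935058594 65.97779083251953 depthz 12.2663538416019
side seat 3 320 [499.7 227.2] 53.75949478149414 90.4953842163086 depthz 12.55230358519548
side seat 4 351 [460.2 251. ] 53.96574783325195 108.15462493896484 depthz 11.796867240626128
side red [278 139  15  18 118] [628.8 118.4  20. ]
side red [224 278  17  32 267] [ 435.1 -228.4   20. ]
blue (array([ 532.1, -220.9,   58.8]), np.float64(0.3854601070657003))
yellow (array([ 595.8, -211.7,   58. ]), np.float64(0.504551151973806))
green (array([ 656.2, -210.6,   57.6]), np.float64(0.7922488386594863))
```

```bash
cat > d.py <<'E'
import sys,numpy as np
from scipy.spatial.transform import Rotation as Ro
from h import manip
# usage: d.py x y z yaw -> shift in tool axes and turn needed
x,y,z,w=map(float,sys.argv[1:5]);s=manip.read_state()
R=Ro.from_euler("xyz",s["eef_rot"]);T=Ro.from_euler("xyz",[np.pi,0,w])
print("shift",np.round(R.inv().apply(np.array([x,y,z])-s["eef_pos"]),1),"rot",np.round((R.inv()*T).as_rotvec(),3),"at",np.round(s["eef_pos"],1),"yaw",round(float(s["eef_rot"][2]),3),"t",s["clock"],"F",np.round(s["wrist_force"],1),"gap",round(float(s["finger_gap"]),1))
E
python3 d.py 472.8 -224.5 120 3.22
```

```text
shift [ 398.9 -210.9   85.2] rot [-0.000e+00 -1.000e-03 -2.959e+00] at [ 141.8 -531.2  205. ] yaw 0.261 t 0.1 F [ 0.1  0.6 -1.1] gap 94.0
```

Emit:
creep_tool --rows '[[[40, -21, 0], [0, 0, -0.15]], [[80, -42, 0], [0, 0, -0.3]], [[120, -63, 0], [0, 0, -0.45]], [[160, -84, 0], [0, 0, -0.6]], [[200, -105, 0], [0, 0, -0.75]]]' --aperture 94

```text
clock: 0.6
eef_pos: [309.0, -376.8, 205.3]
eef_rot: [-3.141, -0.0, 1.017]
wrist_force: [0.6, -0.9, 0.4]
finger_gap: 94.1
finger_force: 0.0
```

```bash
python3 d.py 472.8 -224.5 120 3.22
```

```text
shift [215.7  59.2  85.3] rot [ 0.    -0.    -2.203] at [ 309.  -376.8  205.3] yaw 1.017 t 0.6 F [ 0.6 -0.9  0.4] gap 94.1
```

Emit:
creep_tool --rows '[[[0, 0, 0], [0, 0, -0.15]], [[0, 0, 0], [0, 0, -0.3]], [[0, 0, 0], [0, 0, -0.45]], [[0, 0, 0], [0, 0, -0.6]], [[0, 0, 0], [0, 0, -0.75]]]'

```text
clock: 1.1
eef_pos: [307.9, -378.2, 205.2]
eef_rot: [-3.141, -0.001, 1.767]
wrist_force: [0.9, -1.2, 0.6]
finger_gap: 94.1
finger_force: 0.0
```

```bash
python3 d.py 472.8 -224.5 120 3.22
```

```text
shift [118.5 191.7  85.2] rot [ 0.000e+00 -1.000e-03 -1.453e+00] at [ 307.9 -378.2  205.2] yaw 1.767 t 1.1 F [ 0.9 -1.2  0.6] gap 94.1
```

Emit:
creep_tool --rows '[[[0, 0, 0], [0, 0, -0.15]], [[0, 0, 0], [0, 0, -0.3]], [[0, 0, 0], [0, 0, -0.45]], [[0, 0, 0], [0, 0, -0.6]], [[0, 0, 0], [0, 0, -0.75]]]'

```text
clock: 1.6
eef_pos: [307.9, -378.2, 205.2]
eef_rot: [3.141, -0.001, 2.517]
wrist_force: [-0.6, 0.5, 0.3]
finger_gap: 94.3
finger_force: 0.0
```

```bash
python3 d.py 472.8 -224.5 120 3.22
```

```text
shift [-43.9 221.1  85.2] rot [ 0.    -0.    -0.703] at [ 307.9 -378.2  205.2] yaw 2.517 t 1.6 F [-0.6  0.5  0.3] gap 94.3
```

Emit:
creep_tool --rows '[[[-9, 44, 8], [0, 0, -0.14]], [[-18, 88, 16], [0, 0, -0.28]], [[-27, 133, 24], [0, 0, -0.42]], [[-36, 177, 32], [0, 0, -0.56]], [[-44, 221, 40], [0, 0, -0.7]]]'

```text
clock: 2.1
eef_pos: [474.9, -224.3, 165.0]
eef_rot: [3.141, -0.0, -3.067]
wrist_force: [0.9, -0.6, 0.3]
finger_gap: 93.7
finger_force: 0.0
```

```bash
python3 d.py 472.8 -224.5 25 3.22; python3 - <<'E'
from h import *
import cv2
print(manip.read_state()["joints"])
p,d=manip.camera("wrist");cv2.imwrite("pics/w1.png",p[:,:,::-1])
E
```

```text
shift [  2.1  -0.  140. ] rot [ 0.    -0.    -0.003] at [ 474.9 -224.3  165. ] yaw -3.067 t 2.1 F [ 0.9 -0.6  0.3] gap 93.7
[-5.10980234e-01  2.82414654e-01  1.64114615e+00 -1.58605293e-05
  1.21827741e+00 -2.15676238e+00]
```

View pics/w1.png

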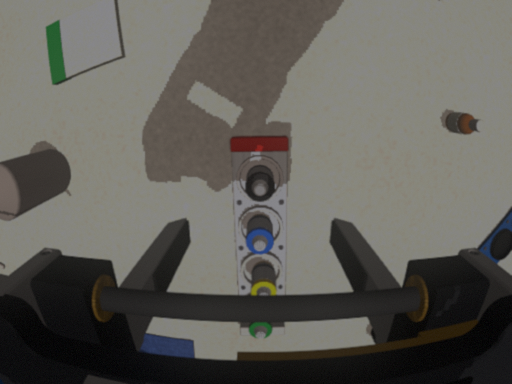

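Wrist view: the rack runs straight down the picture. Black's nose at (260,187) lies midway between the fingers (columns 190 and 330). The alignment is good, so I'm going down.

Emit:
creep_tool --rows '[[[1, 0, 45], [0, 0, 0]], [[1, 0, 90], [0, 0, 0]], [[1, 0, 125], [0, 0, 0]], [[1, 0, 140], [0, 0, 0]], [[1, 0, 140], [0, 0, 0]]]'

```text
clock: 2.65
eef_pos: [471.6, -225.2, 23.2]
eef_rot: [3.139, -0.004, -3.073]
wrist_force: [-0.5, 0.0, -0.8]
finger_gap: 94.2
finger_force: 0.0
```

```bash
python3 d.py 472.8 -224.5 25 3.22
```

```text
shift [-1.3  0.7 -1.8] rot [ 0.003 -0.004 -0.009] at [ 471.6 -225.2   23.2] yaw -3.073 t 2.65 F [-0.5  0.  -0.8] gap 94.2
```

Emit:
creep_tool --rows '[[[0, 0, -1], [0, 0, 0]], [[0, 0, -1], [0, 0, 0]], [[0, 0, -1], [0, 0, 0]], [[0, 0, -1], [0, 0, 0]], [[0, 0, -1], [0, 0, 0]]]' --aperture 20 --squeeze 25

```text
clock: 3.15
eef_pos: [473.0, -226.0, 26.9]
eef_rot: [-3.141, 0.001, -3.072]
wrist_force: [0.6, 0.1, 1.0]
finger_gap: 57.2
finger_force: 0.0
```

```bash
python3 d.py 472.8 -224.5 25 3.22
```

```text
shift [0.1 1.5 1.9] rot [-0.     0.001 -0.009] at [ 473.  -226.    26.9] yaw -3.072 t 3.15 F [0.6 0.1 1. ] gap 57.2
```

Emit:
creep_tool --rows '[[[0, 0, 0], [0, 0, 0]], [[0, 0, 0], [0, 0, 0]], [[0, 0, 0], [0, 0, 0]], [[0, 0, 0], [0, 0, 0]], [[0, 0, 0], [0, 0, 0]]]' --aperture 20 --squeeze 25

```text
clock: 3.65
eef_pos: [472.8, -225.9, 26.4]
eef_rot: [3.141, -0.0, -3.072]
wrist_force: [-0.7, 0.8, 0.3]
finger_gap: 29.4
finger_force: 25.0
```

```bash
python3 d.py 597.3 141.2 120 2.459
```

```text
shift [-149.5  357.6  -93.5] rot [ 0.    -0.     0.752] at [ 472.8 -225.9   26.4] yaw -3.072 t 3.65 F [-0.7  0.8  0.3] gap 29.4
```

Emit:
creep_tool --rows '[[[0, 0, -20], [0, 0, 0]], [[0, 0, -55], [0, 0, 0]], [[-8, 19, -90], [0, 0, 0.05]], [[-26, 62, -94], [0, 0, 0.15]], [[-45, 107, -94], [0, 0, 0.27]]]'

```text
clock: 4.15
eef_pos: [511.0, -115.5, 121.8]
eef_rot: [-3.141, 0.003, 2.935]
wrist_force: [0.3, -0.0, -2.9]
finger_gap: 29.8
finger_force: 25.0
```

```bash
python3 d.py 597.3 141.2 120 2.459
```

```text
shift [-31.7 268.9   1.8] rot [0.    0.003 0.476] at [ 511.  -115.5  121.8] yaw 2.935 t 4.15 F [ 0.3 -0.  -2.9] gap 29.8
```

Emit:
creep_tool --rows '[[[5, 46, 0], [0, 0, 0.1]], [[10, 92, 0], [0, 0, 0.2]], [[15, 138, 0], [0, 0, 0.3]], [[20, 184, 0], [0, 0, 0.4]], [[25, 225, 0], [0, 0, 0.48]]]'

```text
clock: 4.65
eef_pos: [530.5, 111.6, 120.3]
eef_rot: [-3.141, -0.0, 2.457]
wrist_force: [0.1, -1.2, -1.7]
finger_gap: 29.9
finger_force: 25.0
```

```bash
python3 d.py 597.3 141.2 120 2.459
```

```text
shift [-33.   65.2   0.3] rot [-0.    -0.    -0.002] at [530.5 111.6 120.3] yaw 2.457 t 4.65 F [ 0.1 -1.2 -1.7] gap 29.9
```

Emit:
creep_tool --rows '[[[-15, 30, 0], [0, 0, 0]], [[-33, 65, 0], [0, 0, 0]], [[-33, 65, 0], [0, 0, 0]], [[-33, 65, 0], [0, 0, 0]]]'

```text
clock: 5.05
eef_pos: [596.9, 139.2, 119.4]
eef_rot: [-3.14, -0.001, 2.461]
wrist_force: [-0.9, 0.8, -0.9]
finger_gap: 29.6
finger_force: 25.0
```

```bash
python3 d.py 597.3 141.2 27 2.459; python3 - <<'E'
from h import *
p,d=manip.camera("wrist");cv2.imwrite("pics/w2.png",p[:,:,::-1])
E
```

```text
shift [ 0.9  2.  92.4] rot [-0.001 -0.001  0.002] at [596.9 139.2 119.4] yaw 2.461 t 5.05 F [-0.9  0.8 -0.9] gap 29.6
```

View pics/w2.png

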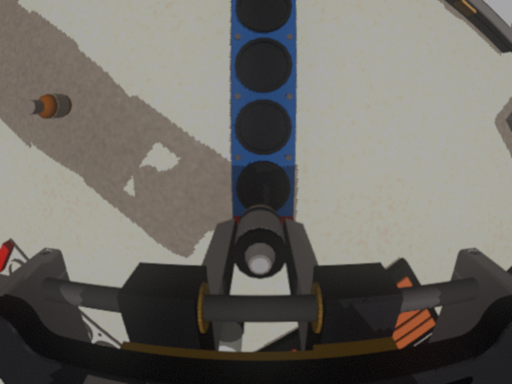

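Wrist view: seat 1 is at (263,187), nearest the red cheek, and the held black objective is at (260,260). Casting the seat pixel puts its centre at about (+3,+4) mm in tool axes; the world estimate gives (+1,+2). I'll shift (2,3) and go down.

Emit:
creep_tool --rows '[[[2, 3, 40], [0, 0, 0]], [[2, 3, 70], [0, 0, 0]], [[2, 3, 80], [0, 0, 0]], [[2, 3, 85], [0, 0, 0]], [[2, 3, 88], [0, 0, 0]]]'

```text
clock: 5.6
eef_pos: [598.1, 142.5, 33.6]
eef_rot: [3.14, 0.001, 2.46]
wrist_force: [0.6, 0.2, -1.2]
finger_gap: 29.7
finger_force: 25.0
```

```bash
python3 d.py 597.3 141.2 27 2.459
```

```text
shift [-0.2 -1.5  6.6] rot [0.001 0.001 0.001] at [598.1 142.5  33.6] yaw 2.46 t 5.6 F [ 0.6  0.2 -1.2] gap 29.7
```

Emit:
creep_tool --rows '[[[0, 0, 1], [0, 0, 0]], [[0, 0, 2], [0, 0, 0]], [[0, 0, 3], [0, 0, 0]]]'

```text
clock: 5.9
eef_pos: [598.0, 142.8, 30.2]
eef_rot: [3.141, 0.001, 2.461]
wrist_force: [-0.2, -0.8, -2.3]
finger_gap: 29.6
finger_force: 25.0
```

```bash
python3 d.py 597.3 141.2 26.5 2.459
```

```text
shift [-0.5 -1.6  3.7] rot [0.001 0.001 0.002] at [598.  142.8  30.2] yaw 2.461 t 5.9 F [-0.2 -0.8 -2.3] gap 29.6
```

Emit:
creep_tool --rows '[[[0, 0, 1], [0, 0, 0]], [[0, 0, 2], [0, 0, 0]], [[0, 0, 3], [0, 0, 0]], [[0, 0, 3], [0, 0, 0]]]'

```text
clock: 6.3
eef_pos: [597.7, 142.7, 26.5]
eef_rot: [3.142, 0.0, 2.461]
wrist_force: [0.3, 0.0, -0.3]
finger_gap: 29.8
finger_force: 25.0
```

Emit:
creep_tool --rows '[[[0, 0, 0.5], [0, 0, 0]], [[0, 0, 0.5], [0, 0, 0]]]'

```text
clock: 6.5
eef_pos: [597.7, 142.7, 26.4]
eef_rot: [3.141, 0.0, 2.461]
wrist_force: [-2.2, 0.3, 4.7]
finger_gap: 29.6
finger_force: 25.0
```

Emit:
creep_tool --rows '[[[0, 0, 0], [0, 0, 0]], [[0, 0, 0], [0, 0, 0]], [[0, 0, 0], [0, 0, 0]], [[0, 0, 0], [0, 0, 0]], [[0, 0, -2], [0, 0, 0]]]' --aperture 94

```text
clock: 7.0
eef_pos: [597.5, 142.7, 27.7]
eef_rot: [-3.141, -0.0, 2.461]
wrist_force: [-0.5, -0.4, 0.4]
finger_gap: 66.1
finger_force: 0.0
```

Emit:
creep_tool --rows '[[[0, 0, -25], [0, 0, 0]], [[0, 0, -60], [0, 0, 0]], [[0, 0, -95], [0, 0, 0]], [[0, 0, -95], [0, 0, 0]]]'

```text
clock: 7.4
eef_pos: [599.6, 143.1, 128.2]
eef_rot: [3.136, 0.005, 2.461]
wrist_force: [-0.1, 0.5, 0.1]
finger_gap: 93.3
finger_force: 0.0
```

```bash
python3 d.py 531 -221 120 3.22
```

```text
shift [-175.8 -326.2    7.2] rot [ 0.004  0.007 -0.759] at [599.6 143.1 128.2] yaw 2.461 t 7.4 F [-0.1  0.5  0.1] gap 93.3
```

Emit:
creep_tool --rows '[[[-19, -36, 0], [0, 0, -0.08]], [[-40, -75, 0], [0, 0, -0.17]], [[-61, -114, 0], [0, 0, -0.26]], [[-82, -153, 0], [0, 0, -0.36]], [[-103, -192, 0], [0, 0, -0.45]]]'

```text
clock: 7.9
eef_pos: [556.1, -72.9, 122.5]
eef_rot: [-3.142, -0.0, 2.915]
wrist_force: [1.4, -0.0, 0.0]
finger_gap: 93.9
finger_force: 0.0
```

```bash
python3 d.py 531 -221 120 3.21
```

```text
shift [  -8.9 -149.9    2.5] rot [ 0.    -0.    -0.295] at [556.1 -72.9 122.5] yaw 2.915 t 7.9 F [ 1.4 -0.   0. ] gap 93.9
```

Emit:
creep_tool --rows '[[[-2, -42, 0], [0, 0, -0.08]], [[-4, -84, 0], [0, 0, -0.17]], [[-7, -126, 0], [0, 0, -0.26]], [[-9, -148, 0], [0, 0, -0.295]], [[-9, -148, 0], [0, 0, -0.295]]]'

```text
clock: 8.4
eef_pos: [530.9, -219.8, 122.3]
eef_rot: [3.142, -0.001, -3.08]
wrist_force: [-1.0, 0.7, -0.2]
finger_gap: 94.0
finger_force: 0.0
```

```bash
python3 d.py 531 -221 25 3.21
```

```text
shift [-0.1 -1.2 97.3] rot [ 0.    -0.001 -0.007] at [ 530.9 -219.8  122.3] yaw -3.08 t 8.4 F [-1.   0.7 -0.2] gap 94.0
```

Emit:
creep_tool --rows '[[[0, -1, 40], [0, 0, 0]], [[0, -1, 80], [0, 0, 0]], [[0, -1, 94], [0, 0, 0]], [[0, -1, 96], [0, 0, 0]], [[0, -1, 96], [0, 0, 0]]]' --aperture 64

```text
clock: 8.9
eef_pos: [532.5, -218.2, 28.1]
eef_rot: [-3.141, 0.001, -3.077]
wrist_force: [0.0, -0.2, 0.2]
finger_gap: 64.0
finger_force: 0.0
```

```bash
python3 d.py 531 -221 25 3.21
```

```text
shift [ 1.7 -2.6  3.1] rot [-0.001  0.001 -0.004] at [ 532.5 -218.2   28.1] yaw -3.077 t 8.9 F [ 0.  -0.2  0.2] gap 64.0
```

Emit:
creep_tool --rows '[[[0, 0, 0], [0, 0, 0]], [[0, 0, 0], [0, 0, 0]], [[0, 0, 0], [0, 0, 0]], [[0, 0, 0], [0, 0, 0]], [[0, 0, 0], [0, 0, 0]]]' --aperture 20 --squeeze 25

```text
clock: 9.4
eef_pos: [531.9, -218.6, 27.3]
eef_rot: [-3.141, 0.0, -3.077]
wrist_force: [0.2, -0.6, 2.2]
finger_gap: 29.8
finger_force: 25.0
```

Emit:
creep_tool --rows '[[[0, 0, 0], [0, 0, 0]], [[0, 0, 0], [0, 0, 0]]]'

```text
clock: 9.6
eef_pos: [532.0, -218.6, 27.3]
eef_rot: [-3.141, 0.001, -3.077]
wrist_force: [-0.9, -0.8, 6.0]
finger_gap: 29.2
finger_force: 25.0
```

```bash
python3 d.py 551.1 178.8 120 2.459
```

```text
shift [-44.6 395.3 -92.8] rot [-0.     0.001  0.747] at [ 532.  -218.6   27.3] yaw -3.077 t 9.6 F [-0.9 -0.8  6. ] gap 29.2
```

Emit:
creep_tool --rows '[[[0, 0, -20], [0, 0, 0]], [[0, 0, -55], [0, 0, 0]], [[-2, 18, -90], [0, 0, 0.04]], [[-7, 60, -93], [0, 0, 0.13]], [[-12, 104, -93], [0, 0, 0.22]]]'

```text
clock: 10.1
eef_pos: [537.2, -113.2, 120.9]
eef_rot: [-3.142, 0.002, 2.98]
wrist_force: [-0.0, 0.6, -1.9]
finger_gap: 29.5
finger_force: 25.0
```

```bash
python3 d.py 551.1 178.8 120 2.459
```

```text
shift [ 33.2 290.5   0.8] rot [0.    0.002 0.521] at [ 537.2 -113.2  120.9] yaw 2.98 t 10.1 F [-0.   0.6 -1.9] gap 29.5
```

Emit:
creep_tool --rows '[[[5, 45, 0], [0, 0, 0.08]], [[10, 90, 0], [0, 0, 0.16]], [[16, 135, 0], [0, 0, 0.25]], [[21, 180, 0], [0, 0, 0.34]], [[26, 225, 0], [0, 0, 0.43]]]'

```text
clock: 10.6
eef_pos: [545.8, 114.3, 119.7]
eef_rot: [-3.141, -0.001, 2.552]
wrist_force: [0.4, 0.2, -1.4]
finger_gap: 29.5
finger_force: 25.0
```

```bash
python3 d.py 551.1 178.8 120 2.459
```

```text
shift [31.5 56.5 -0.3] rot [-0.    -0.001  0.093] at [545.8 114.3 119.7] yaw 2.552 t 10.6 F [ 0.4  0.2 -1.4] gap 29.5
```

Emit:
creep_tool --rows '[[[-10, 25, 0], [0, 0, 0.04]], [[-20, 50, 0], [0, 0, 0.08]], [[-25, 58, 0], [0, 0, 0.09]], [[-25, 58, 0], [0, 0, 0.09]], [[-25, 58, 0], [0, 0, 0.09]]]'

```text
clock: 11.1
eef_pos: [598.5, 146.2, 119.5]
eef_rot: [-3.141, -0.001, 2.466]
wrist_force: [0.0, -0.1, -0.9]
finger_gap: 30.4
finger_force: 25.0
```

```bash
python3 d.py 551.1 178.8 27.3 2.459
```

```text
shift [57.3 -4.1 92.2] rot [-0.001 -0.001  0.007] at [598.5 146.2 119.5] yaw 2.466 t 11.1 F [ 0.  -0.1 -0.9] gap 30.4
```

I guessed the x sign wrong on that move, so the tool is now over seat 1, well above it and doing no harm. I'm moving on to seat 2.

Emit:
creep_tool --rows '[[[25, -1, 0], [0, 0, 0]], [[50, -3, 0], [0, 0, 0]], [[57, -3, 0], [0, 0, 0]], [[57, -3, 0], [0, 0, 0]], [[57, -3, 0], [0, 0, 0]]]'

```text
clock: 11.6
eef_pos: [553.3, 179.6, 120.3]
eef_rot: [3.141, 0.0, 2.466]
wrist_force: [-0.2, -0.1, -1.5]
finger_gap: 29.7
finger_force: 25.0
```

```bash
python3 d.py 551.5 180 27.3 2.459
```

```text
shift [ 1.7 -0.8 93. ] rot [0.    0.    0.007] at [553.3 179.6 120.3] yaw 2.466 t 11.6 F [-0.2 -0.1 -1.5] gap 29.7
```

Emit:
creep_tool --rows '[[[1, 0, 40], [0, 0, 0]], [[1, 0, 70], [0, 0, 0]], [[1, 0, 82], [0, 0, 0]], [[1, 0, 87], [0, 0, 0]], [[1, 0, 88], [0, 0, 0]]]'

```text
clock: 12.1
eef_pos: [552.7, 180.7, 32.5]
eef_rot: [3.141, 0.0, 2.465]
wrist_force: [-0.9, -0.2, -0.7]
finger_gap: 29.8
finger_force: 25.0
```

Emit:
creep_tool --rows '[[[0, 0, 1], [0, 0, 0]], [[0, 0, 2], [0, 0, 0]], [[0, 0, 3], [0, 0, 0]], [[0, 0, 3], [0, 0, 0]]]'

```text
clock: 12.5
eef_pos: [552.2, 180.9, 29.3]
eef_rot: [3.141, 0.0, 2.466]
wrist_force: [-0.3, -0.5, -2.0]
finger_gap: 29.6
finger_force: 25.0
```

```bash
python3 d.py 551.5 180 27.3 2.459
```

```text
shift [-0.  -1.1  2. ] rot [0.    0.    0.007] at [552.2 180.9  29.3] yaw 2.466 t 12.5 F [-0.3 -0.5 -2. ] gap 29.6
```

Emit:
creep_tool --rows '[[[0, 0, 1], [0, 0, 0]], [[0, 0, 1.5], [0, 0, 0]], [[0, 0, 2], [0, 0, 0]], [[0, 0, 2], [0, 0, 0]]]'

```text
clock: 12.9
eef_pos: [552.1, 180.9, 27.3]
eef_rot: [3.141, 0.0, 2.466]
wrist_force: [-3.1, -1.2, 4.9]
finger_gap: 29.5
finger_force: 25.0
```

Emit:
creep_tool --rows '[[[0, 0, 0.5], [0, 0, 0]], [[0, 0, 0.5], [0, 0, 0]], [[0, 0, 0.5], [0, 0, 0]]]'

```text
clock: 13.2
eef_pos: [552.2, 180.9, 27.3]
eef_rot: [3.141, 0.0, 2.466]
wrist_force: [-4.3, -1.4, 9.8]
finger_gap: 29.7
finger_force: 25.0
```

Solid contact at the expected height, so I'm releasing.

Emit:
creep_tool --rows '[[[0, 0, 0], [0, 0, 0]], [[0, 0, 0], [0, 0, 0]], [[0, 0, 0], [0, 0, 0]], [[0, 0, 0], [0, 0, 0]], [[0, 0, -2], [0, 0, 0]]]' --aperture 94

```text
clock: 13.7
eef_pos: [551.9, 180.8, 28.2]
eef_rot: [-3.141, -0.0, 2.466]
wrist_force: [0.1, -0.8, 0.1]
finger_gap: 66.2
finger_force: 0.0
```

Emit:
creep_tool --rows '[[[0, 0, -25], [0, 0, 0]], [[0, 0, -60], [0, 0, 0]], [[0, 0, -93], [0, 0, 0]], [[0, 0, -93], [0, 0, 0]]]'

```text
clock: 14.1
eef_pos: [554.0, 181.4, 126.2]
eef_rot: [3.136, 0.004, 2.466]
wrist_force: [0.6, 0.1, -0.2]
finger_gap: 93.8
finger_force: 0.0
```

```bash
python3 - <<'E'
from h import *
p,d=manip.camera("side");cv2.imwrite("pics/s2.png",cv2.resize(p[80:320,150:400,::-1],None,fx=2,fy=2))
E
python3 d.py 595 -211.5 120 3.21
```

```text
shift [-278.4 -280.1    3.3] rot [ 0.002  0.003 -0.744] at [553.  181.1 123.6] yaw 2.466 t 14.15 F [-1.  -1.2 -0.5] gap 93.6
```

View pics/s2.png

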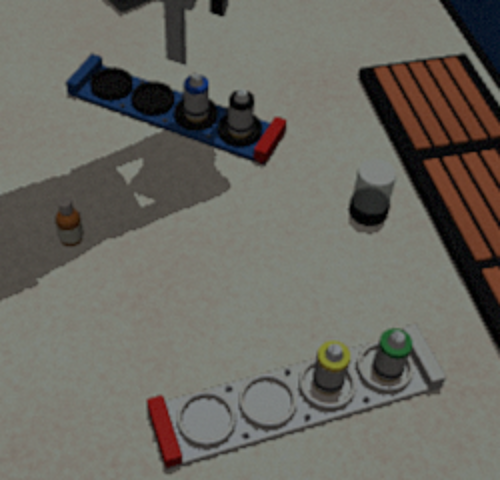

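Black (240,118) stands in seat 1 next to red and blue (196,100) in seat 2, both upright. Yellow and green are untouched. Next is yellow.

Emit:
creep_tool --rows '[[[-28, -28, 0], [0, 0, -0.07]], [[-60, -60, 0], [0, 0, -0.15]], [[-92, -92, 0], [0, 0, -0.24]], [[-124, -125, 0], [0, 0, -0.33]], [[-156, -157, 0], [0, 0, -0.42]]]'

```text
clock: 14.65
eef_pos: [575.0, -41.0, 120.3]
eef_rot: [-3.141, -0.002, 2.89]
wrist_force: [0.6, -0.1, -0.6]
finger_gap: 93.8
finger_force: 0.0
```

```bash
python3 d.py 595 -211.5 120 3.21
```

```text
shift [ -61.9 -160.1    0.2] rot [ 0.    -0.002 -0.32 ] at [575.  -41.  120.3] yaw 2.89 t 14.65 F [ 0.6 -0.1 -0.6] gap 93.8
```

Emit:
creep_tool --rows '[[[-16, -42, 0], [0, 0, -0.08]], [[-32, -84, 0], [0, 0, -0.17]], [[-48, -126, 0], [0, 0, -0.26]], [[-61, -159, 0], [0, 0, -0.32]], [[-61, -159, 0], [0, 0, -0.32]]]'

```text
clock: 15.15
eef_pos: [593.6, -212.3, 119.7]
eef_rot: [3.141, -0.002, -3.079]
wrist_force: [-0.3, 0.5, -0.2]
finger_gap: 94.1
finger_force: 0.0
```

```bash
python3 d.py 595 -211.5 26 3.21
```

```text
shift [-1.6  0.7 93.7] rot [ 0.    -0.002 -0.006] at [ 593.6 -212.3  119.7] yaw -3.079 t 15.15 F [-0.3  0.5 -0.2] gap 94.1
```

Emit:
creep_tool --rows '[[[-1, 0, 40], [0, 0, 0]], [[-1, 0, 80], [0, 0, 0]], [[-1, 0, 92], [0, 0, 0]], [[-1, 0, 94], [0, 0, 0]], [[-1, 0, 94], [0, 0, 0]]]' --aperture 64

```text
clock: 15.65
eef_pos: [596.0, -208.3, 28.6]
eef_rot: [-3.141, 0.001, -3.077]
wrist_force: [0.1, -0.1, 0.7]
finger_gap: 64.4
finger_force: 0.0
```

```bash
python3 d.py 595 -211.5 26 3.21
```

```text
shift [ 1.2 -3.2  2.6] rot [-0.     0.001 -0.004] at [ 596.  -208.3   28.6] yaw -3.077 t 15.65 F [ 0.1 -0.1  0.7] gap 64.4
```

Emit:
creep_tool --rows '[[[0, 0, 0], [0, 0, 0]], [[0, 0, 0], [0, 0, 0]], [[0, 0, 0], [0, 0, 0]], [[0, 0, 0], [0, 0, 0]], [[0, 0, 0], [0, 0, 0]]]' --aperture 20 --squeeze 25

```text
clock: 16.15
eef_pos: [595.6, -208.7, 27.9]
eef_rot: [-3.141, 0.001, -3.077]
wrist_force: [-1.4, 0.3, 2.6]
finger_gap: 29.7
finger_force: 25.0
```

Emit:
creep_tool --rows '[[[0, 0, 0], [0, 0, 0]], [[0, 0, 0], [0, 0, 0]]]'

```text
clock: 16.35
eef_pos: [595.6, -208.7, 27.9]
eef_rot: [-3.141, 0.001, -3.078]
wrist_force: [-0.8, -2.4, 5.9]
finger_gap: 29.6
finger_force: 25.0
```

```bash
python3 d.py 505 217.5 120 2.459
```

```text
shift [ 63.1 431.  -92.4] rot [-0.     0.001  0.747] at [ 595.6 -208.7   27.9] yaw -3.078 t 16.35 F [-0.8 -2.4  5.9] gap 29.6
```

Emit:
creep_tool --rows '[[[0, 0, -20], [0, 0, 0]], [[0, 0, -55], [0, 0, 0]], [[2, 18, -90], [0, 0, 0.04]], [[8, 60, -93], [0, 0, 0.12]], [[15, 104, -93], [0, 0, 0.2]]]'

```text
clock: 16.85
eef_pos: [573.5, -104.8, 121.1]
eef_rot: [3.141, 0.001, 3.001]
wrist_force: [0.5, 1.1, -2.2]
finger_gap: 30.2
finger_force: 25.0
```

```bash
python3 d.py 505 217.5 120 2.459
```

```text
shift [112.9 309.5   1.1] rot [0.    0.001 0.542] at [ 573.5 -104.8  121.1] yaw 3.001 t 16.85 F [ 0.5  1.1 -2.2] gap 30.2
```

Emit:
creep_tool --rows '[[[15, 42, 0], [0, 0, 0.07]], [[31, 85, 0], [0, 0, 0.15]], [[47, 128, 0], [0, 0, 0.23]], [[63, 172, 0], [0, 0, 0.31]], [[79, 216, 0], [0, 0, 0.4]]]'

```text
clock: 17.35
eef_pos: [523.6, 120.9, 120.1]
eef_rot: [-3.141, -0.001, 2.602]
wrist_force: [1.7, 0.2, -1.9]
finger_gap: 29.5
finger_force: 25.0
```

```bash
python3 d.py 505 217.5 120 2.459
```

```text
shift [65.6 73.3  0.1] rot [-0.    -0.001  0.143] at [523.6 120.9 120.1] yaw 2.602 t 17.35 F [ 1.7  0.2 -1.9] gap 29.5
```

Emit:
creep_tool --rows '[[[24, 27, 0], [0, 0, 0.05]], [[48, 54, 0], [0, 0, 0.1]], [[64, 71, 0], [0, 0, 0.14]], [[65, 72, 0], [0, 0, 0.14]], [[65, 72, 0], [0, 0, 0.14]]]'

```text
clock: 17.85
eef_pos: [505.2, 214.3, 120.0]
eef_rot: [-3.141, -0.0, 2.468]
wrist_force: [-0.8, -0.1, -2.4]
finger_gap: 29.9
finger_force: 25.0
```

```bash
python3 d.py 505 217.5 27.9 2.459
```

```text
shift [ 2.1  2.4 92.1] rot [-0.001 -0.     0.009] at [505.2 214.3 120. ] yaw 2.468 t 17.85 F [-0.8 -0.1 -2.4] gap 29.9
```

Emit:
creep_tool --rows '[[[2, 2, 40], [0, 0, 0]], [[2, 2, 70], [0, 0, 0]], [[2, 2, 82], [0, 0, 0]], [[2, 2, 87], [0, 0, 0]], [[2, 2, 88], [0, 0, 0]]]'

```text
clock: 18.35
eef_pos: [505.8, 216.7, 32.9]
eef_rot: [3.141, 0.0, 2.465]
wrist_force: [0.9, 0.0, -1.9]
finger_gap: 29.3
finger_force: 25.0
```

Emit:
creep_tool --rows '[[[0, 0, 1], [0, 0, 0]], [[0, 0, 2], [0, 0, 0]], [[0, 0, 2.5], [0, 0, 0]], [[0, 0, 2.5], [0, 0, 0]]]'

```text
clock: 18.75
eef_pos: [505.4, 217.1, 30.3]
eef_rot: [3.141, 0.0, 2.466]
wrist_force: [-0.1, 0.0, -2.0]
finger_gap: 29.7
finger_force: 25.0
```

```bash
python3 d.py 505 217.5 27.9 2.459
```

```text
shift [0.5 0.1 2.4] rot [0.    0.    0.007] at [505.4 217.1  30.3] yaw 2.466 t 18.75 F [-0.1  0.  -2. ] gap 29.7
```

Emit:
creep_tool --rows '[[[0, 0, 1], [0, 0, 0]], [[0, 0, 1.5], [0, 0, 0]], [[0, 0, 2.3], [0, 0, 0]], [[0, 0, 2.3], [0, 0, 0]]]'

```text
clock: 19.15
eef_pos: [505.3, 217.1, 27.9]
eef_rot: [3.142, 0.0, 2.466]
wrist_force: [-1.5, -1.3, 3.0]
finger_gap: 29.5
finger_force: 25.0
```

Emit:
creep_tool --rows '[[[0, 0, 0.4], [0, 0, 0]], [[0, 0, 0.4], [0, 0, 0]], [[0, 0, 0.4], [0, 0, 0]]]'

```text
clock: 19.45
eef_pos: [505.3, 217.0, 27.9]
eef_rot: [3.141, 0.0, 2.466]
wrist_force: [-3.2, -2.0, 7.3]
finger_gap: 29.3
finger_force: 25.0
```

Emit:
creep_tool --rows '[[[0, 0, 0], [0, 0, 0]], [[0, 0, 0], [0, 0, 0]], [[0, 0, 0], [0, 0, 0]], [[0, 0, 0], [0, 0, 0]], [[0, 0, -2], [0, 0, 0]]]' --aperture 94

```text
clock: 19.95
eef_pos: [505.1, 217.0, 29.0]
eef_rot: [-3.141, -0.0, 2.466]
wrist_force: [-0.2, 0.5, -0.1]
finger_gap: 66.3
finger_force: 0.0
```

Emit:
creep_tool --rows '[[[0, 0, -25], [0, 0, 0]], [[0, 0, -60], [0, 0, 0]], [[0, 0, -92], [0, 0, 0]], [[0, 0, -92], [0, 0, 0]]]'

```text
clock: 20.35
eef_pos: [507.0, 217.7, 125.6]
eef_rot: [3.136, 0.004, 2.466]
wrist_force: [-0.7, 0.0, 0.1]
finger_gap: 93.9
finger_force: 0.0
```

```bash
python3 d.py 654.3 -210.5 120 3.21
```

```text
shift [-382.7 -242.     5.6] rot [ 0.004  0.006 -0.744] at [507.  217.7 125.6] yaw 2.466 t 20.35 F [-0.7  0.   0.1] gap 93.9
```

Emit:
creep_tool --rows '[[[-35, -22, 0], [0, 0, -0.06]], [[-74, -47, 0], [0, 0, -0.13]], [[-113, -72, 0], [0, 0, -0.21]], [[-152, -96, 0], [0, 0, -0.29]], [[-191, -121, 0], [0, 0, -0.37]]]'

```text
clock: 20.85
eef_pos: [578.7, 1.4, 120.6]
eef_rot: [-3.141, -0.001, 2.839]
wrist_force: [1.1, 0.4, 0.4]
finger_gap: 93.7
finger_force: 0.0
```

```bash
python3 d.py 654.3 -210.5 120 3.21
```

```text
shift [-135.3 -179.7    0.5] rot [-0.    -0.001 -0.371] at [578.7   1.4 120.6] yaw 2.839 t 20.85 F [1.1 0.4 0.4] gap 93.7
```

Emit:
creep_tool --rows '[[[-28, -37, 0], [0, 0, -0.07]], [[-57, -76, 0], [0, 0, -0.15]], [[-86, -115, 0], [0, 0, -0.24]], [[-115, -153, 0], [0, 0, -0.32]], [[-134, -178, 0], [0, 0, -0.37]]]'

```text
clock: 21.35
eef_pos: [652.8, -210.0, 120.1]
eef_rot: [3.141, -0.001, -3.076]
wrist_force: [-1.3, 1.0, 0.4]
finger_gap: 94.1
finger_force: 0.0
```

Emit:
creep_tool --rows '[[[0, 0, 0], [0, 0, 0]], [[0, 0, 0], [0, 0, 0]]]'

```text
clock: 21.55
eef_pos: [652.3, -207.0, 120.0]
eef_rot: [3.141, -0.001, -3.079]
wrist_force: [0.2, 0.1, -0.7]
finger_gap: 93.9
finger_force: 0.0
```

```bash
python3 d.py 654.3 -210.5 27 3.21
```

```text
shift [-1.9 -3.7 93. ] rot [ 0.001 -0.001 -0.006] at [ 652.3 -207.   120. ] yaw -3.079 t 21.55 F [ 0.2  0.1 -0.7] gap 93.9
```

Emit:
creep_tool --rows '[[[-1, -3.5, 40], [0, 0, 0]], [[-1, -3.5, 80], [0, 0, 0]], [[-1, -3.5, 91], [0, 0, 0]], [[-1, -3.5, 93], [0, 0, 0]], [[-1, -3.5, 93], [0, 0, 0]]]' --aperture 64

```text
clock: 22.05
eef_pos: [654.7, -210.0, 30.0]
eef_rot: [-3.141, 0.002, -3.077]
wrist_force: [-0.3, -0.0, 0.7]
finger_gap: 64.2
finger_force: 0.0
```

```bash
python3 d.py 654.3 -210.5 26 3.21
```

```text
shift [ 0.5 -0.5  4. ] rot [-0.001  0.002 -0.004] at [ 654.7 -210.    30. ] yaw -3.077 t 22.05 F [-0.3 -0.   0.7] gap 64.2
```

Emit:
creep_tool --rows '[[[0, 0, 0], [0, 0, 0]], [[0, 0, 0], [0, 0, 0]], [[0, 0, 0], [0, 0, 0]], [[0, 0, 0], [0, 0, 0]], [[0, 0, 0], [0, 0, 0]]]' --aperture 20 --squeeze 25

```text
clock: 22.55
eef_pos: [654.1, -210.3, 28.5]
eef_rot: [-3.142, 0.0, -3.077]
wrist_force: [-0.8, 0.3, 2.9]
finger_gap: 29.8
finger_force: 25.0
```

Emit:
creep_tool --rows '[[[0, 0, 0], [0, 0, 0]], [[0, 0, 0], [0, 0, 0]]]'

```text
clock: 22.75
eef_pos: [654.1, -210.3, 28.5]
eef_rot: [-3.142, 0.0, -3.077]
wrist_force: [-1.2, 1.0, 4.7]
finger_gap: 29.5
finger_force: 25.0
```

```bash
python3 d.py 458.5 255 120 2.459
```

```text
shift [165.3 476.9 -91.5] rot [0.    0.    0.747] at [ 654.1 -210.3   28.5] yaw -3.077 t 22.75 F [-1.2  1.   4.7] gap 29.5
```

Emit:
creep_tool --rows '[[[0, 0, -20], [0, 0, 0]], [[0, 0, -55], [0, 0, 0]], [[6, 17, -90], [0, 0, 0.03]], [[20, 58, -92], [0, 0, 0.1]], [[34, 99, -92], [0, 0, 0.17]]]'

```text
clock: 23.25
eef_pos: [613.3, -113.2, 121.0]
eef_rot: [-3.141, 0.002, 3.032]
wrist_force: [0.1, -0.3, -0.3]
finger_gap: 29.5
finger_force: 25.0
```

```bash
python3 d.py 458.5 255 120 2.459
```

```text
shift [194.2 349.    0.6] rot [0.    0.002 0.573] at [ 613.3 -113.2  121. ] yaw 3.032 t 23.25 F [ 0.1 -0.3 -0.3] gap 29.5
```

Emit:
creep_tool --rows '[[[22, 40, 0], [0, 0, 0.06]], [[44, 80, 0], [0, 0, 0.13]], [[66, 120, 0], [0, 0, 0.2]], [[88, 160, 0], [0, 0, 0.27]], [[110, 200, 0], [0, 0, 0.34]]]'

```text
clock: 23.75
eef_pos: [524.4, 98.2, 120.2]
eef_rot: [-3.142, -0.0, 2.693]
wrist_force: [1.2, -0.1, -0.5]
finger_gap: 29.7
finger_force: 25.0
```

```bash
python3 d.py 458.5 255 120 2.459
```

```text
shift [127.4 112.6   0.2] rot [-0.    -0.     0.234] at [524.4  98.2 120.2] yaw 2.693 t 23.75 F [ 1.2 -0.1 -0.5] gap 29.7
```

Emit:
creep_tool --rows '[[[33, 30, 0], [0, 0, 0.06]], [[66, 59, 0], [0, 0, 0.12]], [[98, 88, 0], [0, 0, 0.18]], [[126, 112, 0], [0, 0, 0.234]], [[126, 112, 0], [0, 0, 0.234]]]'

```text
clock: 24.25
eef_pos: [458.3, 255.2, 120.2]
eef_rot: [3.141, -0.0, 2.464]
wrist_force: [0.2, -0.4, -0.9]
finger_gap: 29.4
finger_force: 25.0
```

Emit:
creep_tool --rows '[[[0, 0, 0], [0, 0, 0]]]'

```text
clock: 24.35
eef_pos: [459.8, 252.4, 120.1]
eef_rot: [-3.141, 0.0, 2.464]
wrist_force: [-0.2, 0.3, -1.8]
finger_gap: 29.6
finger_force: 25.0
```

```bash
python3 d.py 458.5 255 28.5 2.459
```

```text
shift [ 2.6  1.2 91.6] rot [-0.     0.     0.005] at [459.8 252.4 120.1] yaw 2.464 t 24.35 F [-0.2  0.3 -1.8] gap 29.6
```

Emit:
creep_tool --rows '[[[2, 1, 40], [0, 0, 0]], [[2, 1, 70], [0, 0, 0]], [[2, 1, 82], [0, 0, 0]], [[2, 1, 86], [0, 0, 0]], [[2, 1, 87], [0, 0, 0]]]'

```text
clock: 24.85
eef_pos: [459.8, 253.9, 33.9]
eef_rot: [3.141, 0.0, 2.461]
wrist_force: [-0.4, -0.3, -1.6]
finger_gap: 29.4
finger_force: 25.0
```

Emit:
creep_tool --rows '[[[0, 0, 1], [0, 0, 0]], [[0, 0, 2], [0, 0, 0]], [[0, 0, 2.5], [0, 0, 0]], [[0, 0, 2.5], [0, 0, 0]]]'

```text
clock: 25.25
eef_pos: [459.3, 254.3, 31.1]
eef_rot: [3.141, 0.0, 2.462]
wrist_force: [-0.6, 0.3, -1.1]
finger_gap: 29.7
finger_force: 25.0
```

```bash
python3 d.py 458.5 255 28.5 2.459
```

```text
shift [1.1 0.1 2.6] rot [0.001 0.    0.003] at [459.3 254.3  31.1] yaw 2.462 t 25.25 F [-0.6  0.3 -1.1] gap 29.7
```

Emit:
creep_tool --rows '[[[0, 0, 1], [0, 0, 0]], [[0, 0, 1.7], [0, 0, 0]], [[0, 0, 2.5], [0, 0, 0]], [[0, 0, 2.5], [0, 0, 0]]]'

```text
clock: 25.65
eef_pos: [459.2, 254.2, 28.5]
eef_rot: [3.142, 0.0, 2.462]
wrist_force: [-1.7, -0.6, 3.3]
finger_gap: 29.6
finger_force: 25.0
```

Emit:
creep_tool --rows '[[[0, 0, 0.5], [0, 0, 0]], [[0, 0, 0.5], [0, 0, 0]], [[0, 0, 0.5], [0, 0, 0]]]'

```text
clock: 25.95
eef_pos: [459.2, 254.2, 28.4]
eef_rot: [3.141, 0.0, 2.462]
wrist_force: [-4.2, -2.4, 9.6]
finger_gap: 29.8
finger_force: 25.0
```

Emit:
creep_tool --rows '[[[0, 0, 0], [0, 0, 0]], [[0, 0, 0], [0, 0, 0]], [[0, 0, 0], [0, 0, 0]], [[0, 0, 0], [0, 0, 0]], [[0, 0, -2], [0, 0, 0]]]' --aperture 94

```text
clock: 26.45
eef_pos: [459.0, 254.1, 29.5]
eef_rot: [-3.141, -0.0, 2.462]
wrist_force: [-0.4, 0.7, 0.2]
finger_gap: 66.4
finger_force: 0.0
```

Emit:
creep_tool --rows '[[[0, 0, -25], [0, 0, 0]], [[0, 0, -60], [0, 0, 0]], [[0, 0, -100], [0, 0, 0]], [[0, 0, -140], [0, 0, 0]], [[0, 0, -140], [0, 0, 0]]]'

```text
clock: 26.95
eef_pos: [461.0, 255.1, 175.1]
eef_rot: [3.134, 0.004, 2.462]
wrist_force: [-0.5, -0.8, 0.7]
finger_gap: 93.8
finger_force: 0.0
```

Emit:
creep_tool --rows '[[[0, -45, 0], [0, 0, 0]], [[0, -90, 0], [0, 0, 0]], [[0, -135, 0], [0, 0, 0]], [[0, -135, 0], [0, 0, 0]]]'

```text
clock: 27.35
eef_pos: [371.6, 146.8, 169.1]
eef_rot: [-3.14, -0.001, 2.46]
wrist_force: [-0.6, 0.8, 1.3]
finger_gap: 94.2
finger_force: 0.0
```

```bash
python3 - <<'E'
from h import *
np.set_printoptions(precision=1,suppress=True)
for n,(a,b,c,d_) in {"side":(80,200,160,320),"top":(130,260,110,240)}.items():
    p,d=manip.camera(n);X=cloud(n,d);cv2.imwrite(f"pics/{n}9.png",cv2.resize(p[a:b,c:d_,::-1],None,fx=4,fy=4))
    for s in [(597.3,141.2),(551.1,178.8),(504.7,216.7),(458.2,254.2)]:
        m=(d>0)&(np.hypot(X[...,0]-s[0],X[...,1]-s[1])<25)&(X[...,2]>64)&(X[...,2]<80)
        print(n,s,m.sum(),np.median(X[m],0) if m.any() else None,X[m][:,2].max() if m.any() else 0)
E
```

```text
side (597.3, 141.2) 42 [595.7 139.7  68.8] 73.13685842550005
side (551.1, 178.8) 46 [551.7 178.9  68. ] 74.17850189758873
side (504.7, 216.7) 41 [503.5 214.7  68. ] 74.80192248854387
side (458.2, 254.2) 34 [459.7 250.3  70. ] 75.33065596090177
top (597.3, 141.2) 39 [597.8 142.1  68.2] 77.23768573922247
top (551.1, 178.8) 33 [552.6 180.8  68.6] 74.04167654110178
top (504.7, 216.7) 40 [505.  215.8  68.3] 74.0876031014131
top (458.2, 254.2) 0 None 0
```

View pics/side9.png

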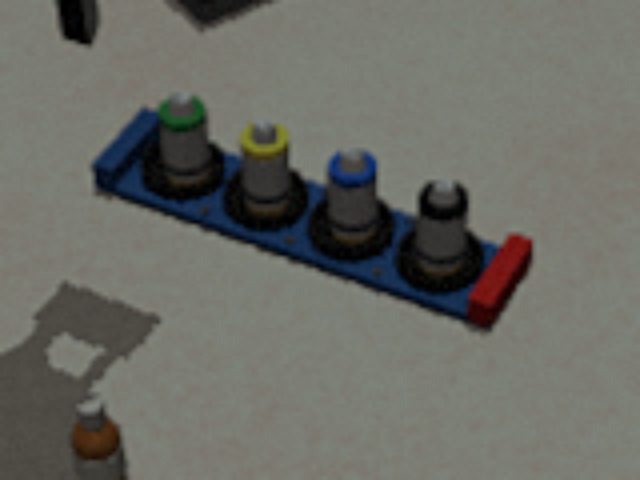

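View pics/top9.png

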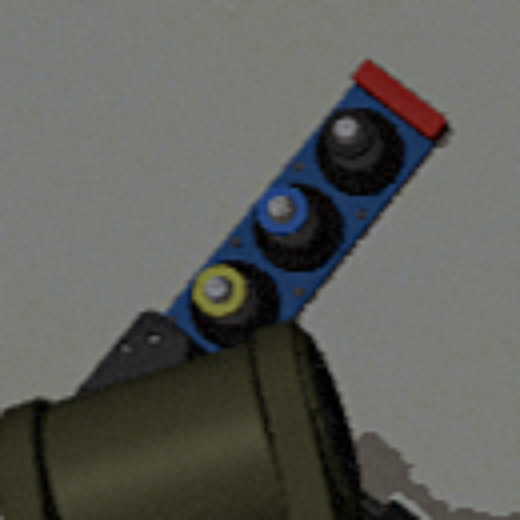

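Side view: from the red end, black (443,210), blue (352,180), yellow (265,150) and green (182,120) all stand upright in their seats. Their tops measure about 70 mm, as they should. The top view agrees for the first three; the arm hides green there. The gripper is clear, so I'm handing in.

```bash
python3 -c "
from cell import manip
print(manip.sign_off())"
```

```text
the job is handed in; nothing more can be done
None
```

All four objectives now stand upright in the blue storage rack, in the order black, blue, yellow, green from its red end, and the job was handed in at about 27 s.

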